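Put the keepsakes back where they fit

ROBOT

A 6-joint arm with a two-finger parallel gripper is mounted at the origin on the work surface. World frame = base frame: x ahead of the robot, y to its left, z up, the work surface at z = 0. Lengths are in m, angles in degrees, forces in N, time in s.
With the tool pointing down it reaches from about 0.35 to 0.875 m from the base axis. Payload 4.2 kg.
Tool frame: the origin (TCP) lies on the centre line of the jaws, within the pads' length; the fingertips stand 19 mm ahead of it and the grasp point (between the pads) is the TCP; z points along the fingers, y is the line along which they close (so a half turn about z gives the same grasp; the last joint's range is limited). The gripper opens to 85 mm and grips with 20 to 120 N. Pads are 22 mm wide; open, the fingers measure 114 mm over their backs; the gripper's body (76 mm by 85 mm) begins 54 mm behind the grasp point. The pads swing forward as they close: fully open they stand 13 mm farther back than shut.
Start: joints at [-61.845, 22.042, 0.453, 0, -68.411, -14.817], TCP at [0.144, -0.608, 0.25] pointing down, gripper open.
Joint ranges: [-179.83, 179.83], [-69.29, 118.12], [-61.27, 80.66], [-181.25, 117.63], [-171.15, -9.14], [-177.46, 177.46]. Speed limits (degrees/s): [159.86, 159.86, 180, 180, 180, 180].

INTERFACE

Orientations are given as a 3x3 rotation matrix whose columns are the frame's x, y, z axes.
In Python, from plant import env, eyes, workorder gives the robot as it stands.
- The arm moves only by the tool servo_tool, never from a script. Its argument "moves" is one flat list of numbers, 6 for each row, row after row: the shift along the tool's x, y, z as a fraction of full scale, then the turn, a rotation vector about the tool's x, y, z as a fraction of full scale. A call has 1 to 20 rows; each row shifts and turns the commanded pose from where the row before left it, along the tool's axes as they then stand; what a row does not reach is not made up. Full scale, the value 1, is 500 mm for a shift and 60 degrees for a turn. A row lasts 1/10 s, in which the tool goes at most 50 mm and 8.59 degrees, less where a joint would pass 70% of its speed; a pose out of reach is approached as far as the arm can. A call with a number of a shift or a turn outside -1 to 1 is refused whole. A call with a gripper value outside its range is refused whole. "jaw" is the gripper's target within -1 to 1 (fully open at 1, half-way at 0, shut at -1), set as the call begins (left out, the last holds). The fingers move at their own pace and stop on an object; the grip force is fixed at half the most. Time passes only in rows, so rows that do not move let the fingers close. It gives the time, the measured TCP pose, the force, the opening and the grip force at its end, in the units of the state.
- env.observe(): the state, without advancing time (a new reading comes with each control period).
- eyes.get_image(name): name is "scene" or "top" or "wrist"; returns (picture, depth): 400x640x3 uint8, blue, green, red; 400x640 float32, m along the optical axis (not along the pixel's ray), 0 where there is no reading.
- eyes.calibration(name): a dict with "fx", "fy", "cx", "cy" (pixels), "position" and "attitude" of the camera in the world. Camera axes: x right, y down, z forward; pixel columns grow to the right and rows downward; lengths in m; the calibration is good to about 2 mm. A picture is of the moment at which its call begins: read the wrist's pose just before it. calibration takes no time and is no camera call; for the wrist camera it gives the pose at the moment of the call.
- workorder.sign_off(): hands the job in; it is judged then, once.
The state is a dict: "time": time; "q": joint angles; "joint_velocities": joint speeds; "tau": joint torques, N m; "eef_pos": TCP position; "eef_rot": TCP orientation; "force": force on the tool from outside, world axes, zero at the start; "moment": the same for the moment, N m; "opening": finger opening in m; "gripper_force": force on a finger pad.
Only numpy, scipy, OpenCV 4.12 (cv2) and the standard library are available. Lean on these libraries where they do the work, as an engineer would, in place of code of your own. Each camera call takes 0.05 s, during which the arm holds its last target. There are 200 camera calls.

TASK

The keepsakes on the desk are in one another's places. First put the two albums upright in the wooden rack, each between the ends of the slot that fits its thickness: move the thin album over from the wide slot into the narrow one, then stand the thick album from the cork pad in the wide slot. Then let the round tin and the square box change places by way of the freed cork pad, parking one of them upright there for a moment, so that the tin ends in the round dish and the box in the square tray, both upright and flat on the bottom; leave the mug and the roll of tape where they are.

Things in the scene. Friction and masses are not known exactly. Their poses are not given: they have to be found in the camera images.
- thin_album: Thin dark brown bound photo album standing upright, 105 long (its x) x 18 thick (its y) x 110 high (its z), about 0.15 kg. Origin: centre of its underside. Starts standing loose in the rack's wide slot.
- thick_album: Thick dark brown bound photo album standing upright, 105 long (x) x 40 thick (y) x 125 high (z), about 0.35 kg. Origin: centre of its underside. Starts standing on the cork pad.
- tin: Round plain metal tea tin, shut, 58 diameter x 70 high, about 0.18 kg. Origin: centre of its underside, z up. Starts upright in the square tray.
- keepsake_box: Square light-wood keepsake box, shut, solid, 54 x 54 x 60 high, about 0.16 kg. Origin: centre of its underside, z up, x and y along its sides. Starts upright in the round dish.
- rack: Fixed low wooden album rack, 140 long (x) x 136 wide (y) x 69 high. Origin: centre of its underside. Two slots run along x, open at the top and at both ends, floor 8 above the origin: the narrow slot is 28 wide with its middle line at y = -42, the wide slot 50 wide with its middle line at y = +31 (rack frame). Between them is a 34 thick wall, outside each a 12 thick wall; walls are 69 high, the mouths 3 wider on each side in the top 5.
- dish: Fixed round wooden dish, open at the top, outside diameter about 100, inside about 90, rim 18 high, inner floor 5 above its origin, which is the centre of its underside. Home of the tin.
- tray: Fixed square wooden tray, open at the top, outside 84 x 84, inside 74 x 74, rim 18 high, inner floor 5 above its origin, which is the centre of its underside; x and y run along its sides. Home of the square box.
- pad: Fixed square cork pad, 120 x 120 x 6 thick, origin at the centre of its underside, so its top is 6 above. The parking spot; the thick album stands on it at the start.
- mug: White mug, 80 diameter x 85 high, handle to one side, on the table near the robot; origin: centre of its underside. To be left alone.
- tape_roll: Cardboard-coloured roll of tape lying flat, 100 outside diameter x 48 high, near the robot; origin: centre of its underside. To be left alone.
There are look-alikes about, which are no part of the job. Of the things shaped like the keepsake_box, the wood one is meant.

How it is judged (in metres and radians):
On the way, in this order (a step that is already met when the one before it is completed fails the run):
1. the thin album stands in the narrow slot (y of thin_album in the frame of rack between -0.052 and -0.032 m and x of thin_album in the frame of rack between -0.022 and 0.022 m and z of thin_album in the frame of rack between 0 and 0.018 m and angle between thin_album's own z axis and vertical below 0.25 rad and linear speed of thin_album below 0.03 m/s), for 0.2 s.
2. the thick album stands in the wide slot (y of thick_album in the frame of rack between 0.02 and 0.042 m and x of thick_album in the frame of rack between -0.022 and 0.022 m and z of thick_album in the frame of rack between 0 and 0.018 m and angle between thick_album's own z axis and vertical below 0.25 rad and linear speed of thick_album below 0.03 m/s), for 0.2 s.
3. the tin or the box is parked upright on the cork pad, let go (((horizontal distance between tin and pad below 0.044 m and z of tin in the frame of pad between 0.001 and 0.01 m and angle between tin's own z axis and vertical below 0.12 rad and linear speed of tin below 0.03 m/s and contact force between tin and the fingers below 0.2 N) or (horizontal distance between keepsake_box and pad below 0.044 m and z of keepsake_box in the frame of pad between 0.001 and 0.01 m and angle between keepsake_box's own z axis and vertical below 0.12 rad and linear speed of keepsake_box below 0.03 m/s and contact force between keepsake_box and the fingers below 0.2 N))), for 0.2 s.
At the end, for the whole second after the job is handed in: Albums in rack slots (thin narrow, thick wide): within 10/11 mm of slot middle, 22 mm lengthwise, 9 mm of the floor, lean under 0.25 rad. Tin within 16 mm of dish centre, box within 15 mm of tray centre, on the inner floor within 5 mm, upright within 0.12 rad. All at rest, let go (all of step 1 and all of step 2 and horizontal distance between tin and dish below 0.016 m and z of tin in the frame of dish between 0 and 0.009 m and angle between each of tin, keepsake_box's own z axis and vertical below 0.12 rad and linear speed of each of tin, keepsake_box below 0.03 m/s and horizontal distance between keepsake_box and tray below 0.015 m and z of keepsake_box in the frame of tray between 0 and 0.009 m and contact force between each of thin_album, thick_album, tin, keepsake_box and the fingers below 0.2 N); the robot touches nothing.
It fails at once if the mug is shifted by more than 30 mm (distance of mug from where it was at the start of the episode above 0.03 m).
It fails at once if the roll of tape is shifted by more than 30 mm (distance of tape_roll from where it was at the start of the episode above 0.03 m).
It also fails if it takes over 141 s, if anything falls off the work surface, if the arm or the gripper's body presses on something with over 40 N, if the wrist force passes 120 N, or if a joint passes its speed limit or range.

## Working session

There is one attempt and no reset: what is moved stays moved. The work goes in short steps, Python scripts to look and compute and a tool call to move; the robot and the scene stay as the last step left them, time stands still between calls to the robot, and variables do not carry over. Pictures are saved under pics/ and viewed, at most 14 in all, crops included, and the job is handed in when it is done.

Besides the shell and the picture viewer there is one more tool, called after "Emit:" as name(argument=value, ...), one argument or row to a line, values as JSON. servo_tool: Moves the arm, as the interface text tells. Its arguments: {"type":"object","properties":{"moves":{"type":"array","items":{"type":"number","minimum":-1,"maximum":1}},"jaw":{"type":"number"}},"required":["moves"]}

```bash
ls; mkdir -p pics; cat > h.py <<'E'
import numpy as np, cv2
from plant import env, eyes, workorder
def grab(n,tag):
    c=eyes.calibration(n); im,d=eyes.get_image(n); cv2.imwrite(f'pics/{tag}.png',im); np.savez(f'pics/{tag}.npz',d=d,im=im,R=np.array(c['attitude']),p=np.array(c['position']),k=np.array([c['fx'],c['fy'],c['cx'],c['cy']]))
    return load(tag)
def load(tag):
    z=np.load(f'pics/{tag}.npz'); return {k:z[k] for k in z.files}
def cloud(s):
    d=s['d'];h,w=d.shape;u,v=np.meshgrid(np.arange(w),np.arange(h));fx,fy,cx,cy=s['k']
    P=np.stack([(u-cx)/fx*d,(v-cy)/fy*d,d],-1)@s['R'].T+s['p']; P[d==0]=np.nan
    return P
E
python3 - <<'E'
from h import *
for n in ['scene','top']:
    s=grab(n,n+'0'); print(n,s['k'],s['p'],s['R'].round(3).tolist(),s['d'].min(),s['d'].max())
o=env.observe(); print(o['eef_pos'],np.array(o['eef_rot']).round(3).tolist(),o['time'],o['opening'])
E
```

```text
pics
scene [440.89303821 440.89303821 326.35453227 195.61593155] [1.05129971 0.478489   0.85644395] [[-0.634, 0.581, -0.51], [0.773, 0.472, -0.423], [-0.004, -0.663, -0.749]] 0.0 3.529008
top [414.77658939 414.77658939 317.47692939 195.5349758 ] [0.33879356 0.00174457 0.9967817 ] [[-0.03, -0.986, 0.167], [-1.0, 0.031, 0.003], [-0.008, -0.167, -0.986]] 0.0 1.9482381
[ 0.14409443 -0.60767934  0.24932741] [[-0.973, -0.231, -0.001], [-0.231, 0.973, 0.002], [0.0, 0.002, -1.0]] 0.1 0.08514382955320936
```

View pics/top0.png

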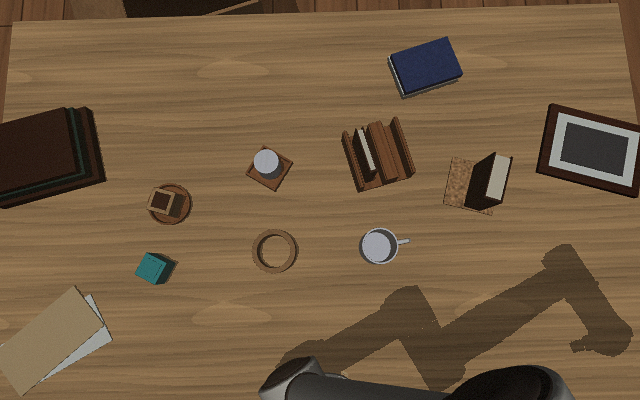

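View pics/scene0.png

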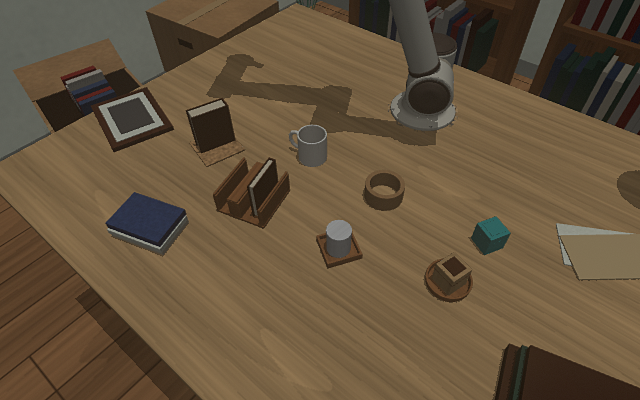

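Top view: the box candidates are the wood one in the round dish at (163,202) and the teal one at (154,268); I choose wood. The album candidates are the thin one in the rack at (365,150), the thick one on the pad at (490,180), the blue book at (425,67) and the dark stack at (45,155). The tin is in the tray at (266,161), the mug at (380,246) and the tape at (274,251).

```bash
python3 - <<'E'
from h import *
T=load('top0');S=load('scene0')
cv2.imwrite('pics/crop0.png',np.hstack([cv2.resize(T['im'][130:300,120:290],(400,400),interpolation=2),cv2.resize(T['im'][100:230,330:530],(400,400))]))
A=[cloud(T),cloud(S)]
for a,n in zip(A,'TS'):
    z=a[...,2]; ok=(abs(z)<.01)&(a[...,0]>.3)&(a[...,0]<.7)&(abs(a[...,1])<.4); print(n,'table z',np.median(z[ok]),z[ok].std())
def box(ctr,r,zl,zh,name):
    for a,n in zip(A,'TS'):
        m=(np.hypot(a[...,0]-ctr[0],a[...,1]-ctr[1])<r)&(a[...,2]>zl)&(a[...,2]<zh)
        p=a[m]
        if len(p)<5: print(name,n,'few',len(p)); continue
        (c,s,ang)=cv2.minAreaRect((p[:,:2]*1000).astype(np.float32)); print(name,n,len(p),np.round(c,1),np.round(s,1),round(ang,1),'zmed',round(float(np.median(p[:,2])),4))
def at(u,v): return A[0][v,u]
for n,(u,v) in dict(box=(163,202),dish=(185,215),tin=(266,161),album=(366,150),rack=(385,150),thick=(497,175),pad=(455,185),mug=(380,246),tape=(255,251)).items(): print(n,at(u,v).round(3))
box(at(163,202),.05,.055,.075,'box'); box(at(163,202),.08,.012,.022,'dish')
box(at(266,161),.05,.066,.085,'tin'); box(at(266,161),.08,.012,.022,'tray')
box(at(385,150),.12,.063,.073,'rack'); box(at(385,150),.12,.09,.14,'thin'); box(at(385,150),.12,.112,.14,'thintop')
box(at(490,180),.12,.118,.15,'thicktop'); box(at(475,185),.14,.003,.009,'pad')
box(at(380,246),.1,.08,.09,'mug');box(at(274,251),.1,.04,.055,'tape')
E
```

```text
T table z 0.0008052939453803143 0.002295633846134455
S table z 0.00012077211281202871 0.0021493806120006643
box [0.492 0.356 0.067]
dish [0.467 0.32  0.022]
tin [0.578 0.12  0.078]
album [ 0.586 -0.105  0.114]
rack [ 0.597 -0.154  0.071]
thick [ 0.518 -0.38   0.128]
pad [ 0.522 -0.329  0.009]
mug [ 0.381 -0.14   0.002]
tape [0.376 0.15  0.05 ]
box T 583 [496.4 362.8] [55.5 54. ] 72.6 zmed 0.0657
box S 638 [496.3 363.8] [54.9 55. ] 72.6 zmed 0.0649
dish T 293 [496.2 361. ] [ 98.6 100. ] 51.1 zmed 0.0179
dish S 358 [504. 364.] [ 85.5 100.5] 3.6 zmed 0.017
tin T 500 [578.8 120. ] [55.4 57.6] 89.4 zmed 0.0757
tin S 472 [579.6 121.8] [56.8 57. ] 2.4 zmed 0.0746
tray T 280 [578.4 121.6] [85.  84.3] 57.5 zmed 0.0186
tray S 334 [578.2 122.7] [87.3 84.8] 57.7 zmed 0.0173
rack T 1321 [ 596.4 -139.9] [141.  135.4] 14.4 zmed 0.0689
rack S 867 [ 597.6 -137. ] [141.2 134.3] 14.5 zmed 0.0683
thin T 493 [ 586.6 -105. ] [104.9  18.7] 15.4 zmed 0.1162
thin S 501 [ 586.3 -104.1] [109.4  21.1] 15.0 zmed 0.1137
thintop T 394 [ 586.6 -105. ] [104.8  18.7] 15.4 zmed 0.1168
thintop S 296 [ 587.4 -104. ] [107.   20.5] 15.0 zmed 0.116
thicktop T 1003 [ 513.6 -379.9] [ 41.7 105.2] 71.6 zmed 0.129
thicktop S 523 [ 514.9 -378.7] [ 46.5 105. ] 71.6 zmed 0.1281
pad T 1786 [ 511.8 -356.5] [275.4 272.5] 28.8 zmed 0.0051
pad S 745 [ 511.8 -357.2] [220.2 273.5] 59.2 zmed 0.0057
mug T 216 [ 378.6 -128.6] [78.7 76. ] 88.3 zmed 0.0852
mug S 152 [ 380.1 -126.8] [80.9 77.6] 22.5 zmed 0.0838
tape T 663 [376.4 108.4] [98.2 97. ] 88.0 zmed 0.0484
tape S 508 [376.8 109.9] [98.9 98.4] 39.6 zmed 0.0473
```

View pics/crop0.png

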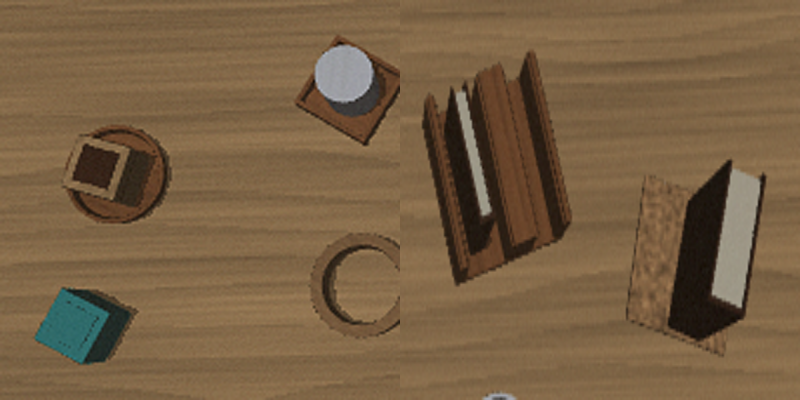

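The crop confirms the choice: the wood box is in the dish and the teal cube is the look-alike. It also shows the thin album in the rack's wide left slot.

```bash
cat >> h.py <<'E'
def plan(x,y,z,yaw):
    """mm, deg of tool y axis (mod 180): prints turn then shift, in move units"""
    from scipy.spatial.transform import Rotation as Ro
    o=env.observe(); R=np.array(o['eef_rot']);p=np.array(o['eef_pos'])
    cur=np.degrees(np.arctan2(R[1,1],R[0,1])); dy=(yaw-cur+90)%180-90
    a=np.radians(cur+dy); Y=np.array([np.cos(a),np.sin(a),0]);Z=np.array([0,0,-1.]);G=np.stack([np.cross(Y,Z),Y,Z],1)
    rv=Ro.from_matrix(R.T@G).as_rotvec(degrees=True)
    sh=G.T@(np.array([x,y,z])-p*1000)
    print('t %.1f pos %s cur yaw %.2f q6 %.0f open %.4f F %s gf %.1f'%(o['time'],(p*1000).round(1),cur,o['q'][5],o['opening'],np.round(o['force'],1),np.max(o['gripper_force'])))
    print('turn',(rv/60).round(4),'shift',(sh/500).round(4))
E
python3 -c "
from h import *
plan(586.6,-104.5,250,104.8)"
```

```text
t 0.1 pos [ 144.1 -607.7  249.3] cur yaw 103.33 q6 -15 open 0.0851 F [-0.5  0.4  0.4] gf 0.0
turn [ 0.0019 -0.0001 -0.0245] shift [-1.1127  0.7469 -0.0013]
```

Emit:
servo_tool(
  moves=[0,0,0,0.0019,0,-0.0245,-0.0695,0.0467,0,0,0,0,-0.0695,0.0467,0,0,0,0,-0.0695,0.0467,0,0,0,0,-0.0695,0.0467,0,0,0,0,-0.0695,0.0467,0,0,0,0,-0.0695,0.0467,0,0,0,0,-0.0695,0.0467,0,0,0,0,-0.0695,0.0467,0,0,0,0,-0.0695,0.0467,0,0,0,0,-0.0695,0.0467,0,0,0,0,-0.0695,0.0467,0,0,0,0,-0.0695,0.0467,0,0,0,0,-0.0695,0.0467,0,0,0,0,-0.0695,0.0467,0,0,0,0,-0.0695,0.0467,0,0,0,0,-0.0695,0.0467,0,0,0,0,0,0,0,0,0,0,0,0,0,0,0,0],
  jaw=1,
)

```text
time: 2.0
eef_pos: [0.5863, -0.1041, 0.2488]
eef_rot: [[-0.966, -0.258, -0.001], [-0.258, 0.966, -0.002], [0.001, -0.002, -1.0]]
force: [-1.3, -0.0, -1.1]
opening: 0.0856
gripper_force: 0.0
```

```bash
python3 - <<'E'
from h import *
plan(586.6,-104.5,250,104.8)
s=grab('wrist','w1'); a=cloud(s); print(s['p'])
def box(ctr,r,zl,zh,name):
        m=(np.hypot(a[...,0]-ctr[0],a[...,1]-ctr[1])<r)&(a[...,2]>zl)&(a[...,2]<zh)
        p=a[m]
        if len(p)<5: print(name,'few'); return
        (c,sz,ang)=cv2.minAreaRect((p[:,:2]*1000).astype(np.float32)); print(name,len(p),np.round(c,1),np.round(sz,1),round(ang,1),'z',np.median(p[:,2]).round(4))
box((.597,-.1385),.11,.064,.073,'rack');box((.587,-.105),.08,.108,.14,'thin')
E
```

```text
t 2.0 pos [ 586.3 -104.1  248.8] cur yaw 104.93 q6 -81 open 0.0856 F [-1.3 -0.  -1.1] gf 0.0
turn [-0.0015 -0.0013  0.0022] shift [-0.0003 -0.001  -0.0023]
[ 0.51559031 -0.12310527  0.37312975]
rack 8247 [ 597.3 -140.1] [139.1 134.4] 14.7 z 0.0693
thin 3089 [ 588.1 -105.3] [104.9  17.6] 15.3 z 0.1162
```

View pics/w1.png

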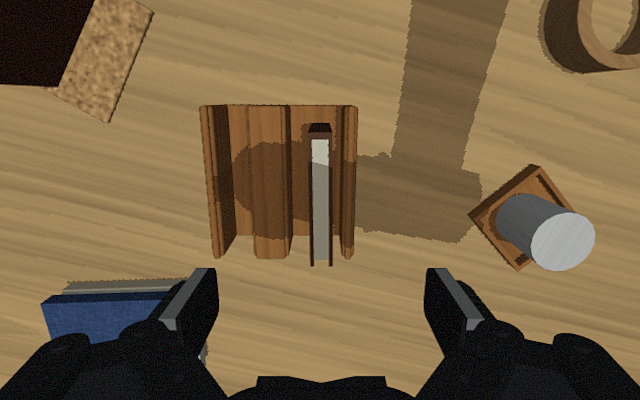

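The wrist view shows the rack at columns 200-355, rows 105-260, with the thin album standing straight in its wide slot near column 320. Descending.

Emit:
servo_tool(
  moves=[-0.0024,-0.0027,0.0377,-0.0015,-0.0013,0,0,0,0.0377,0,0,0,0,0,0.0377,0,0,0,0,0,0.0377,0,0,0,0,0,0.0377,0,0,0,0,0,0.0377,0,0,0,0,0,0.0377,0,0,0,0,0,0.0377,0,0,0,0,0,0,0,0,0,0,0,0,0,0,0],
)

```text
time: 3.05
eef_pos: [0.5876, -0.1069, 0.0993]
eef_rot: [[-0.967, -0.255, 0.001], [-0.255, 0.967, -0.0], [-0.001, -0.001, -1.0]]
force: [0.5, -0.1, 0.7]
opening: 0.0855
gripper_force: 0.0
```

Emit:
servo_tool(
  moves=[0,0,0,0,0,0,0,0,0,0,0,0,0,0,0,0,0,0,0,0,0,0,0,0,0,0,0,0,0,0,0,0,0,0,0,0,0,0,0,0,0,0,0,0,0,0,0,0,0,0,0,0,0,0,0,0,0,0,0,0,0,0,0,0,0,0,0,0,0,0,0,0],
  jaw=-1,
)

```text
time: 4.25
eef_pos: [0.5881, -0.1058, 0.0991]
eef_rot: [[-0.967, -0.256, 0.002], [-0.256, 0.967, -0.0], [-0.002, -0.001, -1.0]]
force: [-1.8, 0.3, 4.9]
opening: 0.0175
gripper_force: 60.3
```

Emit:
servo_tool(
  moves=[0,0,-0.02,0,0,0,0,0,-0.035,0,0,0,0,0,-0.035,0,0,0,0,0,-0.035,0,0,0,0,0,-0.035,0,0,0,0,0,0,0,0,0,0,0,0,0,0,0],
)

```text
time: 4.95
eef_pos: [0.5873, -0.1057, 0.1781]
eef_rot: [[-0.967, -0.255, 0.001], [-0.255, 0.967, 0.001], [-0.001, 0.0, -1.0]]
force: [-0.1, 0.1, -2.3]
opening: 0.0176
gripper_force: 59.5
```

```bash
python3 -c "
from h import *
plan(607.9,-180.1,179,104.6)"
```

```text
t 5.0 pos [ 587.3 -105.7  178.1] cur yaw 104.78 q6 -81 open 0.0176 F [-0.1  0.1 -2.3] gf 59.5
turn [0.0005 0.0007 0.003 ] shift [-0.0023 -0.1544 -0.0019]
```

Emit:
servo_tool(
  moves=[-0.0023,-0.0257,0,0,0,0.003,0,-0.0257,0,0,0,0,0,-0.0257,0,0,0,0,0,-0.0257,0,0,0,0,0,-0.0257,0,0,0,0,0,-0.0257,0,0,0,0,0,0,0,0,0,0,0,0,0,0,0,0,0,0,0,0,0,0],
)

```text
time: 5.85
eef_pos: [0.6083, -0.1799, 0.1788]
eef_rot: [[-0.968, -0.253, 0.001], [-0.253, 0.968, 0.0], [-0.001, -0.0, -1.0]]
force: [1.0, -0.6, -1.0]
opening: 0.0174
gripper_force: 59.6
```

```bash
python3 - <<'E'
from h import *
plan(607.9,-180.1,98,104.6)
s=grab('wrist','w2'); a=cloud(s)
th=np.radians(14.6); C=np.array([.5973,-.1394])
x=(a[...,:2]-C)@np.array([np.cos(th),np.sin(th)]); y=(a[...,:2]-C)@np.array([-np.sin(th),np.cos(th)])
m=(a[...,2]>.066)&(a[...,2]<.072)&(abs(x)<.06)&(abs(y)<.08)
h,e=np.histogram(y[m]*1000,bins=np.arange(-76,76,2)); print([(int(q),int(n)) for q,n in zip(e,h) if n>20])
m=(a[...,2]>.17)&(a[...,2]<.21)&(abs(x)<.08)&(y<-.025)&(y>-.06); print('alb y',np.percentile(y[m]*1000,[2,50,98]),'x',np.percentile(x[m]*1000,[1,99]),'z',np.percentile(a[...,2][m],[50,95]))
E
```

```text
t 5.8 pos [ 608.3 -179.9  178.8] cur yaw 104.64 q6 -73 open 0.0174 F [ 1.  -0.6 -1. ] gf 59.6
turn [-0.0002  0.0012  0.0007] shift [ 0.001  -0.0002  0.1616]
[(-66, 290), (-64, 272), (-62, 149), (-60, 25), (-26, 140), (-24, 254), (-22, 397), (-20, 383), (-18, 399), (-16, 421), (-14, 425), (-12, 421), (-10, 423), (-8, 421), (-6, 432), (-4, 437), (-2, 464), (0, 421), (2, 43), (56, 30), (58, 698), (60, 511), (62, 341)]
alb y [-57.29875698 -42.69987266 -27.76881213] x [-51.81544384  26.58081021] z [0.19582589 0.20539302]
```

View pics/w2.png

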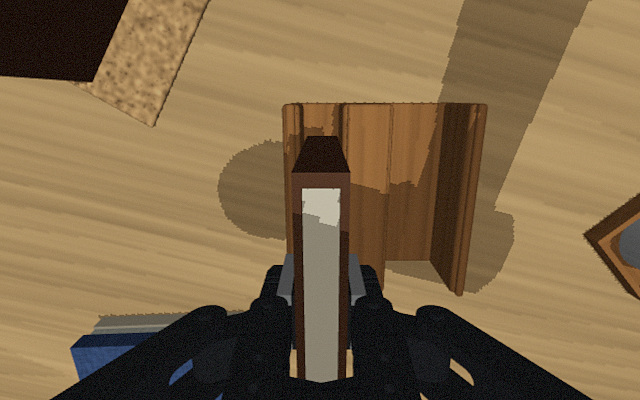

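The album hangs over the narrow slot, at columns 292-350 with the slot running up the left side, and the histogram shows it centred to within 1 mm. Lowering.

Emit:
servo_tool(
  moves=[0.001,-0.0014,0.015,0,0,0,0,0,0.015,0,0,0,0,0,0.015,0,0,0,0,0,0.015,0,0,0,0,0,0.015,0,0,0,0,0,0.015,0,0,0,0,0,0.015,0,0,0,0,0,0.015,0,0,0,0,0,0.015,0,0,0,0,0,0.015,0,0,0,0,0,0.008,0,0,0,0,0,0,0,0,0,0,0,0,0,0,0],
)

```text
time: 7.2
eef_pos: [0.6084, -0.181, 0.0999]
eef_rot: [[-0.968, -0.253, 0.002], [-0.253, 0.968, -0.0], [-0.002, -0.001, -1.0]]
force: [-0.2, -0.4, -1.2]
opening: 0.0176
gripper_force: 59.5
```

Emit:
servo_tool(
  moves=[0,0,0,0,0,0,0,0,0,0,0,0,0,0,0,0,0,0,0,0,0,0,0,0,0,0,0,0,0,0,0,0,0,0,0,0,0,0,0,0,0,0,0,0,0,0,0,0],
  jaw=0.3,
)

```text
time: 8.0
eef_pos: [0.6083, -0.181, 0.0998]
eef_rot: [[-0.968, -0.253, 0.001], [-0.253, 0.968, -0.0], [-0.001, -0.0, -1.0]]
force: [0.5, -0.4, 0.3]
opening: 0.0555
gripper_force: 0.0
```

Emit:
servo_tool(
  moves=[0,0,-0.02,0,0,0,0,0,-0.03,0,0,0,0,0,-0.05,0,0,0,0,0,-0.05,0,0,0,0,0,-0.05,0,0,0,0,0,-0.05,0,0,0,0,0,-0.05,0,0,0,0,0,0,0,0,0],
  jaw=1,
)

```text
time: 8.8
eef_pos: [0.61, -0.1815, 0.2554]
eef_rot: [[-0.967, -0.253, 0.011], [-0.253, 0.967, -0.002], [-0.01, -0.005, -1.0]]
force: [-0.6, 0.7, -0.0]
opening: 0.0851
gripper_force: 0.0
```

```bash
python3 - <<'E'
from h import *
plan(514.2,-379.3,250,71.6)
s=grab('wrist','w3'); a=cloud(s)
th=np.radians(14.6); C=np.array([.5973,-.1394])
x=(a[...,:2]-C)@np.array([np.cos(th),np.sin(th)]); y=(a[...,:2]-C)@np.array([-np.sin(th),np.cos(th)])
m=(a[...,2]>.1)&(a[...,2]<.13)&(abs(x)<.08)&(y<-.015)&(y>-.07); print('alb y',np.percentile(y[m]*1000,[2,50,98]),'x',np.percentile(x[m]*1000,[1,99]),'z',np.percentile(a[...,2][m],[50,95]))
E
```

```text
t 8.8 pos [ 610.  -181.5  255.4] cur yaw 104.66 q6 -73 open 0.0851 F [-0.6  0.7 -0. ] gf 0.0
turn [-0.0017  0.0107  0.551 ] shift [ 0.0569 -0.4358  0.0107]
alb y [-52.64704227 -44.14416157 -35.37089625] x [-51.89389262  49.2344442 ] z [0.11616199 0.11942344]
```

Emit:
servo_tool(
  moves=[0,0,0,0,0,0.1102,0,0,0,0,0,0.1102,0,0,0,0,0,0.1102,0,0,0,0,0,0.1102,0,0,0,0,0,0.1102,0.0052,-0.0396,0,0,0,0,0.0052,-0.0396,0,0,0,0,0.0052,-0.0396,0,0,0,0,0.0052,-0.0396,0,0,0,0,0.0052,-0.0396,0,0,0,0,0.0052,-0.0396,0,0,0,0,0.0052,-0.0396,0,0,0,0,0.0052,-0.0396,0,0,0,0,0.0052,-0.0396,0,0,0,0,0.0052,-0.0396,0,0,0,0,0.0052,-0.0396,0,0,0,0,0,0,0,0,0,0,0,0,0,0,0,0,0,0,0,0,0,0],
)

```text
time: 10.75
eef_pos: [0.5122, -0.3779, 0.2492]
eef_rot: [[-0.949, 0.316, 0.001], [0.316, 0.949, 0.001], [-0.0, 0.001, -1.0]]
force: [0.0, 1.0, 0.5]
opening: 0.0855
gripper_force: 0.0
```

```bash
python3 - <<'E'
from h import *
s=grab('wrist','w4'); a=cloud(s)
m=(np.hypot(a[...,0]-.514,a[...,1]+.379)<.08)&(a[...,2]>.115)&(a[...,2]<.15); p=a[m]
c,sz,ang=cv2.minAreaRect((p[:,:2]*1000).astype(np.float32)); print(c,sz,ang,np.median(p[:,2]))
yaw=ang if sz[0]<sz[1] else ang-90
# cork pad: top-plane points
m=(np.hypot(a[...,0]-.514,a[...,1]+.36)<.14)&(a[...,2]<.012); hsv=cv2.cvtColor(s['im'],cv2.COLOR_BGR2HSV)
plan(c[0],c[1],101,yaw)
z=a[...,2]; print(np.histogram(z[m]*1000,bins=np.arange(-4,13,1)))
plan(c[0],c[1],250,yaw)
E
```

```text
(515.2463989257812, -380.3717346191406) (40.14946746826172, 105.15740203857422) 71.21772003173828 0.12885954173070063
t 10.8 pos [ 512.3 -377.8  249.4] cur yaw 71.62 q6 -86 open 0.0852 F [-0.8 -0.4 -0.4] gf 0.0
turn [0.0006 0.0007 0.0067] shift [-0.0072 -0.003   0.2967]
(array([    0,    13,   567,  7048, 18480, 11506,  1695,    75,   132,
        1276,  3049,  1819,   226,     6,     0,     0]), array([-4, -3, -2, -1,  0,  1,  2,  3,  4,  5,  6,  7,  8,  9, 10, 11, 12]))
t 10.8 pos [ 512.3 -377.8  249.4] cur yaw 71.62 q6 -86 open 0.0852 F [-0.8 -0.4 -0.4] gf 0.0
turn [0.0006 0.0007 0.0067] shift [-0.0072 -0.003  -0.0013]
```

View pics/w4.png

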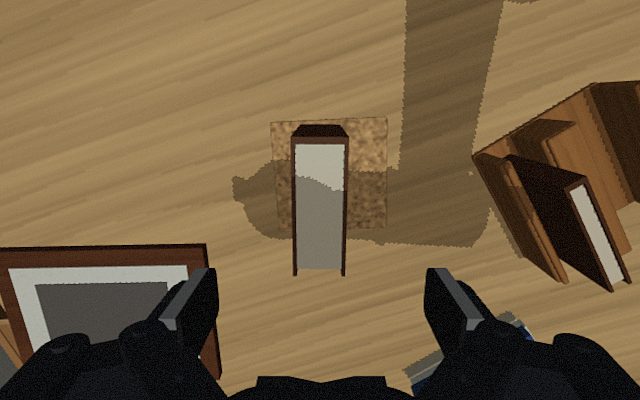

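The thick album is at columns 292-348 on the pad, seen here aligned with the gripper. The thin album stands in the narrow slot at the right, around (590,230).

Emit:
servo_tool(
  moves=[-0.0072,-0.003,0.037,0,0,0.0067,0,0,0.037,0,0,0,0,0,0.037,0,0,0,0,0,0.037,0,0,0,0,0,0.037,0,0,0,0,0,0.037,0,0,0,0,0,0.037,0,0,0,0,0,0.037,0,0,0,0,0,0,0,0,0,0,0,0,0,0,0],
)

```text
time: 11.8
eef_pos: [0.5157, -0.3808, 0.1019]
eef_rot: [[-0.947, 0.322, 0.001], [0.322, 0.947, -0.0], [-0.001, 0.0, -1.0]]
force: [0.8, -0.7, 0.3]
opening: 0.0852
gripper_force: 0.0
```

Emit:
servo_tool(
  moves=[0,0,0,0,0,0,0,0,0,0,0,0,0,0,0,0,0,0,0,0,0,0,0,0,0,0,0,0,0,0,0,0,0,0,0,0,0,0,0,0,0,0,0,0,0,0,0,0,0,0,0,0,0,0],
  jaw=-1,
)

```text
time: 12.7
eef_pos: [0.5157, -0.3812, 0.1027]
eef_rot: [[-0.947, 0.323, 0.003], [0.323, 0.947, -0.001], [-0.003, 0.0, -1.0]]
force: [-0.1, 1.8, 6.1]
opening: 0.0391
gripper_force: 61.4
```

Emit:
servo_tool(
  moves=[0,0,-0.02,0,0,0,0,0,-0.04,0,0,0,0,0,-0.04,0,0,0,0,0,-0.04,0,0,0,0,0,-0.04,0,0,0,0,0,0,0,0,0,0,0,0,0,0,0],
)

```text
time: 13.4
eef_pos: [0.5143, -0.3806, 0.1904]
eef_rot: [[-0.946, 0.324, -0.0], [0.324, 0.946, 0.002], [0.001, 0.002, -1.0]]
force: [-1.1, 0.5, -5.6]
opening: 0.039
gripper_force: 61.3
```

```bash
python3 - <<'E'
from h import *
th=np.radians(14.6); C=np.array([597.3,-139.4])+31.0*np.array([-np.sin(th),np.cos(th)])-0.5*np.array([-np.sin(th),np.cos(th)])
plan(C[0],C[1],190,104.6); print(C)
E
```

```text
t 13.4 pos [ 514.3 -380.6  190.4] cur yaw 71.12 q6 -87 open 0.0390 F [-1.1  0.5 -5.6] gf 61.3
turn [ 1.70e-03 -2.00e-04 -5.58e-01] shift [-0.2822  0.486   0.0008]
[ 589.61188457 -109.8848703 ]
```

Emit:
servo_tool(
  moves=[0,0,-0.04,0,0,0,0,0,-0.04,0,0,0,0,0,-0.04,0,0,0,0,0,-0.04,0,0,0,0,0,0,0,0,-0.093,0,0,0,0,0,-0.093,0,0,0,0,0,-0.093,0,0,0,0,0,-0.093,0,0,0,0,0,-0.093,0,0,0,0,0,-0.093,0,0,0,0,0,0],
)

```text
time: 14.5
eef_pos: [0.5142, -0.3805, 0.2689]
eef_rot: [[-0.968, -0.252, -0.003], [-0.252, 0.968, 0.003], [0.002, 0.003, -1.0]]
force: [0.1, 0.1, -3.5]
opening: 0.0394
gripper_force: 61.4
```

Emit:
servo_tool(
  moves=[-0.0235,0.0405,0,0,0,0,-0.0235,0.0405,0,0,0,0,-0.0235,0.0405,0,0,0,0,-0.0235,0.0405,0,0,0,0,-0.0235,0.0405,0,0,0,0,-0.0235,0.0405,0,0,0,0,-0.0235,0.0405,0,0,0,0,-0.0235,0.0405,0,0,0,0,-0.0235,0.0405,0,0,0,0,-0.0235,0.0405,0,0,0,0,-0.0235,0.0405,0,0,0,0,-0.0235,0.0405,0,0,0,0,0,0,0,0,0,0,0,0,0,0,0,0,0,0,0,0,0,0],
)

```text
time: 16.0
eef_pos: [0.5895, -0.1108, 0.271]
eef_rot: [[-0.968, -0.251, -0.0], [-0.251, 0.968, -0.0], [0.0, -0.0, -1.0]]
force: [-0.1, 0.2, -3.9]
opening: 0.0394
gripper_force: 62.0
```

```bash
python3 - <<'E'
from h import *
plan(589.4,-109.4,103,104.6)
s=grab('wrist','w5'); a=cloud(s)
th=np.radians(14.6); C=np.array([.5973,-.1394])
x=(a[...,:2]-C)@np.array([np.cos(th),np.sin(th)]); y=(a[...,:2]-C)@np.array([-np.sin(th),np.cos(th)])
m=(a[...,2]>.066)&(a[...,2]<.072)&(abs(x)<.075)&(abs(y)<.08)
h,e=np.histogram(y[m]*1000,bins=np.arange(-76,76,2)); print([(int(q),int(n)) for q,n in zip(e,h) if n>20])
m=(a[...,2]>.27)&(a[...,2]<.32)&(abs(x)<.08)&(abs(y-.031)<.024);  print('alb y',np.percentile(y[m]*1000,[2,50,98]),'x',np.percentile(x[m]*1000,[1,99]),'z',np.percentile(a[...,2][m],[50,95]))
# empty pad
t=grab('top','t5'); b=cloud(t)
g=(abs(b[...,0]-.515)<.12)&(abs(b[...,1]+.36)<.12)&(b[...,2]>.004)&(b[...,2]<.012)
g=cv2.morphologyEx(g.astype(np.uint8),cv2.MORPH_OPEN,np.ones((5,5)))
n,l,st,_=cv2.connectedComponentsWithStats(g); i=1+np.argmax(st[1:,4]); print('pad',cv2.minAreaRect((b[l==i][:,:2]*1000).astype(np.float32)))
E
```

```text
t 16.0 pos [ 589.5 -110.8  271. ] cur yaw 104.56 q6 -80 open 0.0394 F [-0.1  0.2 -3.9] gf 62.0
turn [-0.     -0.0003 -0.0006] shift [-0.0006  0.0027  0.3359]
[(-66, 37), (-64, 46), (-62, 66), (-36, 58), (-26, 97), (-24, 122), (-22, 111), (-20, 113), (-18, 106), (-16, 102), (-14, 95), (-12, 93), (-10, 91), (-8, 79), (-6, 77), (-4, 71), (-2, 72), (0, 60), (58, 76), (60, 71), (62, 69)]
alb y [ 9.58333043 29.62633443 51.8296512 ] x [-53.54317899  16.59845503] z [0.29715671 0.30078831]
pad ((520.621337890625, -370.83935546875), (119.49383544921875, 117.95510864257812), 73.17061614990234)
```

Emit:
servo_tool(
  moves=[-0.0006,0.002,0.03,0,0,0,0,0,0.03,0,0,0,0,0,0.03,0,0,0,0,0,0.03,0,0,0,0,0,0.03,0,0,0,0,0,0.02,0,0,0,0,0,0.015,0,0,0,0,0,0.015,0,0,0,0,0,0.015,0,0,0,0,0,0.015,0,0,0,0,0,0,0,0,0,0,0,0,0,0,0],
)

```text
time: 17.3
eef_pos: [0.5903, -0.1093, 0.1568]
eef_rot: [[-0.967, -0.253, 0.002], [-0.253, 0.967, -0.0], [-0.001, -0.001, -1.0]]
force: [0.2, -0.1, -4.1]
opening: 0.0395
gripper_force: 62.0
```

Emit:
servo_tool(
  moves=[0,0,0.015,0,0,0,0,0,0.015,0,0,0,0,0,0.015,0,0,0,0,0,0.015,0,0,0,0,0,0.015,0,0,0,0,0,0.015,0,0,0,0,0,0.008,0,0,0,0,0,0,0,0,0,0,0,0,0,0,0],
)

```text
time: 18.2
eef_pos: [0.5905, -0.1094, 0.1079]
eef_rot: [[-0.967, -0.253, 0.002], [-0.253, 0.967, -0.0], [-0.002, -0.001, -1.0]]
force: [-0.3, 0.3, -3.9]
opening: 0.0396
gripper_force: 62.0
```

Emit:
servo_tool(
  moves=[0,0,0.003,0,0,0,0,0,0.002,0,0,0,0,0,0,0,0,0,0,0,0,0,0,0],
)

```text
time: 18.6
eef_pos: [0.5903, -0.1093, 0.1054]
eef_rot: [[-0.967, -0.253, 0.002], [-0.253, 0.967, -0.0], [-0.002, -0.0, -1.0]]
force: [-0.8, -0.1, -3.5]
opening: 0.0396
gripper_force: 62.0
```

Emit:
servo_tool(
  moves=[0,0,0,0,0,0,0,0,0,0,0,0,0,0,0,0,0,0,0,0,0,0,0,0,0,0,0,0,0,0,0,0,0,0,0,0,0,0,0,0,0,0],
  jaw=0.6,
)

```text
time: 19.3
eef_pos: [0.5902, -0.1093, 0.1053]
eef_rot: [[-0.967, -0.253, 0.001], [-0.253, 0.967, -0.0], [-0.001, -0.0, -1.0]]
force: [-1.0, 1.2, 1.1]
opening: 0.0683
gripper_force: 0.0
```

Emit:
servo_tool(
  moves=[0,0,-0.02,0,0,0,0,0,-0.03,0,0,0,0,0,-0.05,0,0,0,0,0,-0.05,0,0,0,0,0,-0.05,0,0,0,0,0,-0.05,0,0,0,0,0,-0.05,0,0,0,0,0,0,0,0,0,0,0,0,0,0,0],
)

```text
time: 20.2
eef_pos: [0.59, -0.1092, 0.2561]
eef_rot: [[-0.968, -0.253, 0.003], [-0.253, 0.968, 0.0], [-0.003, -0.0, -1.0]]
force: [-1.1, 0.4, -0.0]
opening: 0.0684
gripper_force: 0.0
```

```bash
python3 - <<'E'
from h import *
plan(579.2,121.3,250,104.6)
s=grab('wrist','w6'); a=cloud(s)
th=np.radians(14.6); C=np.array([.5973,-.1394])
x=(a[...,:2]-C)@np.array([np.cos(th),np.sin(th)]); y=(a[...,:2]-C)@np.array([-np.sin(th),np.cos(th)])
for yc,zl,zh in ((-.043,.105,.125),(.031,.118,.14)):
  m=(a[...,2]>zl)&(a[...,2]<zh)&(abs(x)<.08)&(abs(y-yc)<.03); print('alb y',np.percentile(y[m]*1000,[2,50,98]),'x',np.percentile(x[m]*1000,[1,99]),'z',np.percentile(a[...,2][m],[50,95]))
t=grab('top','t6'); cv2.imwrite('pics/c6.png',cv2.resize(t['im'][80:240,130:530],(800,320)))
E
```

```text
t 20.2 pos [ 590.  -109.2  256.1] cur yaw 104.64 q6 -80 open 0.0684 F [-1.1  0.4 -0. ] gf 0.0
turn [-0.0003  0.0029  0.0006] shift [-0.0953  0.4515  0.0123]
alb y [-52.6674936  -43.2022053  -34.78466307] x [-51.85144728  50.66247166] z [0.11613849 0.11937309]
alb y [11.57348511 30.67402398 50.00969369] x [-52.48045114  47.4625636 ] z [0.13084311 0.13408936]
```

View pics/c6.png

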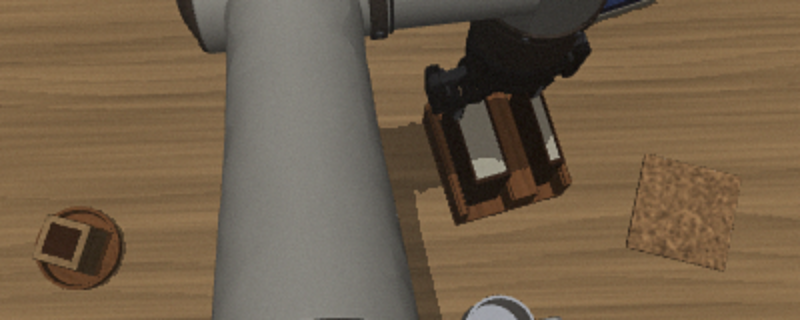

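The top crop shows both albums in their slots, the pad free around (685,215), and the box still in the dish. Next is the tin.

Emit:
servo_tool(
  moves=[-0.0087,0.041,0,0,0,0,-0.0087,0.041,0,0,0,0,-0.0087,0.041,0,0,0,0,-0.0087,0.041,0,0,0,0,-0.0087,0.041,0,0,0,0,-0.0087,0.041,0,0,0,0,-0.0087,0.041,0,0,0,0,-0.0087,0.041,0,0,0,0,-0.0087,0.041,0,0,0,0,-0.0087,0.041,0,0,0,0,-0.0087,0.041,0,0,0,0,0,0,0,0,0,0,0,0,0,0,0,0],
  jaw=1,
)

```text
time: 21.6
eef_pos: [0.5788, 0.121, 0.2541]
eef_rot: [[-0.967, -0.254, -0.001], [-0.254, 0.967, -0.001], [0.001, -0.001, -1.0]]
force: [-0.3, 0.0, 0.1]
opening: 0.0853
gripper_force: 0.0
```

```bash
python3 - <<'E'
from h import *
s=grab('wrist','w7'); a=cloud(s)
m=(np.hypot(a[...,0]-.579,a[...,1]-.121)<.05)&(a[...,2]>.06)&(a[...,2]<.09); p=a[m]
c,r=cv2.minEnclosingCircle((p[np.median(p[:,2])-.004<p[:,2]][:,:2]*1000).astype(np.float32)); print(c,r,np.median(p[:,2]))
m=(np.hypot(a[...,0]-.579,a[...,1]-.121)<.08)&(a[...,2]>.012)&(a[...,2]<.022); print('tray',cv2.minAreaRect((a[m][:,:2]*1000).astype(np.float32)))
plan(c[0],c[1],55,104.6)
E
```

```text
(579.421142578125, 120.91899871826172) 29.0068416595459 0.07561193445410819
tray ((579.0428466796875, 121.75260925292969), (84.31487274169922, 83.80801391601562), 57.771480560302734)
t 21.6 pos [578.9 120.5 254.3] cur yaw 104.65 q6 -103 open 0.0851 F [ 0.7  0.7 -0.4] gf 0.0
turn [-0.0008 -0.0006  0.0008] shift [-0.0011  0.0005  0.3987]
```

Emit:
servo_tool(
  moves=[-0.0011,0.0005,0.04,0,0,0,0,0,0.04,0,0,0,0,0,0.04,0,0,0,0,0,0.04,0,0,0,0,0,0.04,0,0,0,0,0,0.04,0,0,0,0,0,0.04,0,0,0,0,0,0.04,0,0,0,0,0,0.04,0,0,0,0,0,0.038,0,0,0,0,0,0,0,0,0,0,0,0,0,0,0],
)

```text
time: 22.85
eef_pos: [0.5802, 0.1206, 0.0563]
eef_rot: [[-0.968, -0.252, 0.001], [-0.252, 0.968, -0.001], [-0.001, -0.001, -1.0]]
force: [0.0, 0.1, 0.4]
opening: 0.0853
gripper_force: 0.0
```

Emit:
servo_tool(
  moves=[0,0,0,0,0,0,0,0,0,0,0,0,0,0,0,0,0,0,0,0,0,0,0,0,0,0,0,0,0,0,0,0,0,0,0,0,0,0,0,0,0,0,0,0,0,0,0,0],
  jaw=-1,
)

```text
time: 23.65
eef_pos: [0.581, 0.1218, 0.0578]
eef_rot: [[-0.967, -0.254, 0.004], [-0.254, 0.967, 0.001], [-0.004, -0.0, -1.0]]
force: [-0.8, 0.5, 5.9]
opening: 0.0561
gripper_force: 64.7
```

Emit:
servo_tool(
  moves=[0,0,-0.02,0,0,0,0,0,-0.04,0,0,0,0,0,-0.06,0,0,0,0,0,-0.06,0,0,0,0,0,-0.06,0,0,0,0,0,-0.06,0,0,0,0,0,-0.06,0,0,0,0,0,-0.04,0,0,0,0,0,0,0,0,0,0,0,0,0,0,0],
)

```text
time: 24.65
eef_pos: [0.5788, 0.1212, 0.2552]
eef_rot: [[-0.968, -0.252, -0.001], [-0.252, 0.968, 0.0], [0.001, 0.0, -1.0]]
force: [-0.7, 0.2, -2.4]
opening: 0.0565
gripper_force: 64.4
```

```bash
python3 - <<'E'
from h import *
plan(520.6,-370.8,100,104.6)
E
```

```text
t 24.6 pos [578.8 121.2 255.2] cur yaw 104.62 q6 -103 open 0.0565 F [-0.7  0.2 -2.4] gf 64.4
turn [ 0.0004 -0.0005  0.0003] shift [ 0.3607 -0.923   0.3104]
```

Emit:
servo_tool(
  moves=[0.01,-0.025,0,0,0,0,0.0206,-0.0528,0,0,0,0,0.0206,-0.0528,0,0,0,0,0.0206,-0.0528,0,0,0,0,0.0206,-0.0528,0,0,0,0,0.0206,-0.0528,0,0,0,0,0.0206,-0.0528,0,0,0,0,0.0206,-0.0528,0,0,0,0,0.0206,-0.0528,0,0,0,0,0.0206,-0.0528,0,0,0,0,0.0206,-0.0528,0,0,0,0,0.0206,-0.0528,0,0,0,0,0.0206,-0.0528,0,0,0,0,0.0206,-0.0528,0,0,0,0,0.0206,-0.0528,0,0,0,0,0.0206,-0.0528,0,0,0,0,0.0206,-0.0528,0,0,0,0,0.0206,-0.0528,0,0,0,0,0,0,0,0,0,0,0,0,0,0,0,0],
)

```text
time: 26.65
eef_pos: [0.5207, -0.371, 0.2539]
eef_rot: [[-0.968, -0.251, -0.002], [-0.251, 0.968, 0.002], [0.002, 0.003, -1.0]]
force: [-0.2, 0.7, -1.2]
opening: 0.0566
gripper_force: 64.6
```

Emit:
servo_tool(
  moves=[0,0,0.03,0,0,0,0,0,0.05,0,0,0,0,0,0.05,0,0,0,0,0,0.05,0,0,0,0,0,0.05,0,0,0,0,0,0.05,0,0,0,0,0,0.04,0,0,0,0,0,0.03,0,0,0,0,0,0.02,0,0,0,0,0,0.015,0,0,0,0,0,0,0,0,0,0,0,0,0,0,0],
)

```text
time: 27.85
eef_pos: [0.5228, -0.3705, 0.0642]
eef_rot: [[-0.967, -0.253, 0.002], [-0.253, 0.967, -0.001], [-0.002, -0.001, -1.0]]
force: [0.8, -0.2, -1.7]
opening: 0.0563
gripper_force: 64.6
```

Lower 4 mm, then release.

Emit:
servo_tool(
  moves=[0,0,0.004,0,0,0,0,0,0.004,0,0,0,0,0,0,0,0,0,0,0,0,0,0,0],
)

```text
time: 28.25
eef_pos: [0.5224, -0.3706, 0.0598]
eef_rot: [[-0.968, -0.253, 0.002], [-0.253, 0.968, -0.0], [-0.001, -0.001, -1.0]]
force: [0.4, -0.7, -2.4]
opening: 0.0565
gripper_force: 64.6
```

Emit:
servo_tool(
  moves=[0,0,0,0,0,0,0,0,0,0,0,0,0,0,0,0,0,0,0,0,0,0,0,0,0,0,0,0,0,0,0,0,0,0,0,0,0,0,0,0,0,0],
  jaw=1,
)

```text
time: 28.95
eef_pos: [0.5224, -0.3705, 0.0597]
eef_rot: [[-0.968, -0.253, 0.001], [-0.253, 0.968, -0.0], [-0.001, -0.0, -1.0]]
force: [0.8, -0.6, -1.2]
opening: 0.085
gripper_force: 0.0
```

Emit:
servo_tool(
  moves=[0,0,-0.02,0,0,0,0,0,-0.03,0,0,0,0,0,-0.06,0,0,0,0,0,-0.06,0,0,0,0,0,-0.06,0,0,0,0,0,-0.06,0,0,0,0,0,-0.06,0,0,0,0,0,-0.04,0,0,0,0,0,0,0,0,0,0,0,0,0,0,0],
)

```text
time: 29.95
eef_pos: [0.522, -0.3703, 0.2552]
eef_rot: [[-0.968, -0.253, 0.002], [-0.253, 0.968, 0.0], [-0.002, -0.0, -1.0]]
force: [-0.6, -0.5, 0.2]
opening: 0.0851
gripper_force: 0.0
```

```bash
python3 - <<'E'
from h import *
s=grab('wrist','w8'); a=cloud(s)
m=(np.hypot(a[...,0]-.522,a[...,1]+.371)<.06)&(a[...,2]>.06)&(a[...,2]<.1); p=a[m]
c,r=cv2.minEnclosingCircle((p[np.median(p[:,2])-.004<p[:,2]][:,:2]*1000).astype(np.float32)); print(c,r,np.median(p[:,2]))
plan(496.6,362.8,250,72.6); plan(496.6,362.8,250,162.6)
E
```

```text
(521.0748291015625, -371.3517761230469) 28.991798400878906 0.07657552474772
t 30.0 pos [ 521.6 -370.1  254. ] cur yaw 104.63 q6 -54 open 0.0854 F [-0.5  0.4 -0.5] gf 0.0
turn [1.000e-03 3.000e-04 5.339e-01] shift [0.486  1.3837 0.008 ]
t 30.0 pos [ 521.6 -370.1  254. ] cur yaw 104.63 q6 -54 open 0.0854 F [-0.5  0.4 -0.5] gf 0.0
turn [ 5.000e-04  9.000e-04 -9.661e-01] shift [-1.3837  0.486   0.008 ]
```

View pics/w8.png

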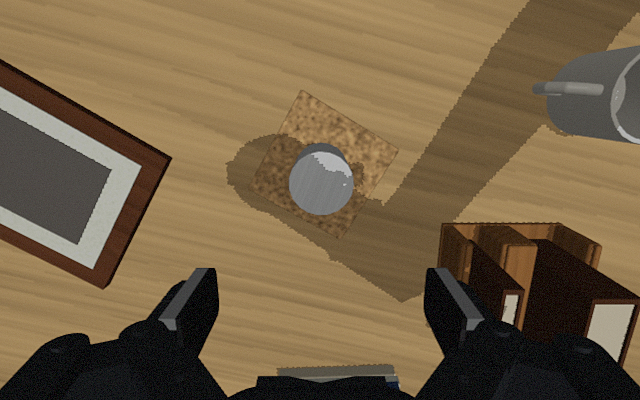

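The tin stands upright near the centre of the pad, at (320,180). Next is the wood box.

Emit:
servo_tool(
  moves=[0,0,0,0,0,-0.1208,0,0,0,0,0,-0.1208,0,0,0,0,0,-0.1208,0,0,0,0,0,-0.1208,0,0,0,0,0,-0.1208,0,0,0,0,0,-0.1208,0,0,0,0,0,-0.1208,0,0,0,0,0,-0.1208,0,0,0,0,0,0],
)

```text
time: 30.9
eef_pos: [0.5216, -0.3702, 0.2529]
eef_rot: [[-0.299, -0.954, -0.002], [-0.954, 0.299, 0.001], [-0.001, 0.002, -1.0]]
force: [0.1, 0.3, -0.6]
opening: 0.0855
gripper_force: 0.0
```

Emit:
servo_tool(
  moves=[-0.0432,0.0152,0,0,0,0,-0.0788,0.0277,0,0,0,0,-0.0788,0.0277,0,0,0,0,-0.0788,0.0277,0,0,0,0,-0.0788,0.0277,0,0,0,0,-0.0788,0.0277,0,0,0,0,-0.0788,0.0277,0,0,0,0,-0.0788,0.0277,0,0,0,0,-0.0788,0.0277,0,0,0,0,-0.0788,0.0277,0,0,0,0,-0.0788,0.0277,0,0,0,0,-0.0788,0.0277,0,0,0,0,-0.0788,0.0277,0,0,0,0,-0.0788,0.0277,0,0,0,0,-0.0788,0.0277,0,0,0,0,-0.0788,0.0277,0,0,0,0,-0.0788,0.0277,0,0,0,0,-0.0788,0.0277,0,0,0,0,0,0,0,0,0,0,0,0,0,0,0,0],
)

```text
time: 32.9
eef_pos: [0.4959, 0.3623, 0.2531]
eef_rot: [[-0.299, -0.954, -0.001], [-0.954, 0.299, -0.002], [0.002, -0.0, -1.0]]
force: [-0.1, -0.8, 0.3]
opening: 0.0855
gripper_force: 0.0
```

```bash
python3 - <<'E'
from h import *
s=grab('wrist','w9'); a=cloud(s)
m=(np.hypot(a[...,0]-.497,a[...,1]-.363)<.05)&(a[...,2]>.058)&(a[...,2]<.08)
c,sz,ang=cv2.minAreaRect((a[m][:,:2]*1000).astype(np.float32)); print(c,sz,ang,np.median(a[m][:,2]))
m=(np.hypot(a[...,0]-.497,a[...,1]-.363)<.07)&(a[...,2]>.013)&(a[...,2]<.022); print('dish',cv2.minEnclosingCircle((a[m][:,:2]*1000).astype(np.float32)))
plan(c[0],c[1],48,ang)
E
```

```text
(496.71795654296875, 363.557373046875) (54.45573043823242, 54.06654739379883) 73.20658874511719 0.06589759937824388
dish ((497.1094970703125, 362.81982421875), 50.624088287353516)
t 33.0 pos [496.2 361.5 253.5] cur yaw 162.55 q6 -69 open 0.0855 F [ 0.6 -0.6  0.1] gf 0.0
turn [-1.6000e-03 -1.1000e-03  1.4891e+00] shift [2.000e-04 4.300e-03 4.111e-01]
```

Emit:
servo_tool(
  moves=[-0.003,0,0.04,0,0,-0.01,0,0,0.04,0,0,0,0,0,0.04,0,0,0,0,0,0.04,0,0,0,0,0,0.04,0,0,0,0,0,0.04,0,0,0,0,0,0.04,0,0,0,0,0,0.04,0,0,0,0,0,0.04,0,0,0,0,0,0.04,0,0,0,0,0,0.01,0,0,0,0,0,0,0,0,0,0,0,0,0,0,0],
)

```text
time: 34.25
eef_pos: [0.498, 0.3633, 0.0508]
eef_rot: [[-0.289, -0.957, 0.003], [-0.957, 0.289, 0.001], [-0.002, -0.002, -1.0]]
force: [0.3, 0.3, 0.3]
opening: 0.0856
gripper_force: 0.0
```

Emit:
servo_tool(
  moves=[0,0,0,0,0,0,0,0,0,0,0,0,0,0,0,0,0,0,0,0,0,0,0,0,0,0,0,0,0,0,0,0,0,0,0,0,0,0,0,0,0,0,0,0,0,0,0,0],
  jaw=-1,
)

```text
time: 35.05
eef_pos: [0.4978, 0.364, 0.0508]
eef_rot: [[-0.288, -0.958, 0.003], [-0.958, 0.288, 0.001], [-0.002, -0.002, -1.0]]
force: [-1.4, -0.3, 6.0]
opening: 0.053
gripper_force: 64.3
```

Emit:
servo_tool(
  moves=[0,0,-0.02,0,0,0,0,0,-0.04,0,0,0,0,0,-0.06,0,0,0,0,0,-0.06,0,0,0,0,0,-0.06,0,0,0,0,0,-0.06,0,0,0,0,0,0,0,0,0,0,0,0,0,0,0],
)

```text
time: 35.85
eef_pos: [0.4967, 0.3632, 0.1997]
eef_rot: [[-0.289, -0.957, 0.001], [-0.957, 0.289, 0.001], [-0.001, -0.001, -1.0]]
force: [-0.2, -0.4, -2.3]
opening: 0.0532
gripper_force: 63.7
```

```bash
python3 - <<'E'
from h import *
plan(578.9,121.9,120,147.7)
E
```

```text
t 35.9 pos [496.7 363.2 199.7] cur yaw 163.20 q6 -68 open 0.0532 F [-0.2 -0.4 -2.3] gf 63.7
turn [-0.0005  0.001   0.2584] shift [ 0.32   -0.3969  0.1594]
```

Emit:
servo_tool(
  moves=[0,0,0,0,0,0.0861,0,0,0,0,0,0.0861,0,0,0,0,0,0.0862,0.032,-0.0397,0,0,0,0,0.032,-0.0397,0,0,0,0,0.032,-0.0397,0,0,0,0,0.032,-0.0397,0,0,0,0,0.032,-0.0397,0,0,0,0,0.032,-0.0397,0,0,0,0,0.032,-0.0397,0,0,0,0,0.032,-0.0397,0,0,0,0,0.032,-0.0397,0,0,0,0,0.032,-0.0397,0,0,0,0,0,0,0,0,0,0,0,0,0,0,0,0],
)

```text
time: 37.35
eef_pos: [0.5787, 0.1214, 0.1979]
eef_rot: [[-0.535, -0.845, -0.002], [-0.845, 0.535, -0.001], [0.002, 0.001, -1.0]]
force: [0.3, 0.9, -1.1]
opening: 0.0532
gripper_force: 63.7
```

Emit:
servo_tool(
  moves=[0,0,0.04,0,0,0,0,0,0.04,0,0,0,0,0,0.04,0,0,0,0,0,0.04,0,0,0,0,0,0.03,0,0,0,0,0,0.03,0,0,0,0,0,0.02,0,0,0,0,0,0.02,0,0,0,0,0,0.015,0,0,0,0,0,0.01,0,0,0,0,0,0.008,0,0,0,0,0,0,0,0,0,0,0,0,0,0,0],
)

```text
time: 38.65
eef_pos: [0.58, 0.1221, 0.0536]
eef_rot: [[-0.534, -0.846, 0.002], [-0.846, 0.534, 0.0], [-0.001, -0.002, -1.0]]
force: [-0.6, 0.1, -1.6]
opening: 0.053
gripper_force: 63.7
```

Lower 2.5 mm, release and retreat.

Emit:
servo_tool(
  moves=[0,0,0.003,0,0,0,0,0,0.002,0,0,0,0,0,0,0,0,0,0,0,0,0,0,0],
)

```text
time: 39.05
eef_pos: [0.5798, 0.1221, 0.0509]
eef_rot: [[-0.534, -0.846, 0.002], [-0.846, 0.534, 0.0], [-0.001, -0.001, -1.0]]
force: [0.5, -0.9, -0.9]
opening: 0.0529
gripper_force: 63.8
```

Emit:
servo_tool(
  moves=[0,0,0,0,0,0,0,0,0,0,0,0,0,0,0,0,0,0,0,0,0,0,0,0,0,0,0,0,0,0,0,0,0,0,0,0,0,0,0,0,0,0],
  jaw=1,
)

```text
time: 39.75
eef_pos: [0.5797, 0.1221, 0.0508]
eef_rot: [[-0.534, -0.846, 0.001], [-0.846, 0.534, -0.0], [-0.001, -0.001, -1.0]]
force: [-0.4, -0.3, 0.9]
opening: 0.0855
gripper_force: 0.0
```

Emit:
servo_tool(
  moves=[0,0,-0.02,0,0,0,0,0,-0.03,0,0,0,0,0,-0.06,0,0,0,0,0,-0.06,0,0,0,0,0,-0.06,0,0,0,0,0,-0.06,0,0,0,0,0,-0.06,0,0,0,0,0,-0.04,0,0,0,0,0,0,0,0,0,0,0,0,0,0,0],
)

```text
time: 40.75
eef_pos: [0.5791, 0.1221, 0.2462]
eef_rot: [[-0.534, -0.845, 0.002], [-0.845, 0.534, 0.001], [-0.002, -0.001, -1.0]]
force: [0.1, 1.0, -0.3]
opening: 0.0854
gripper_force: 0.0
```

```bash
python3 - <<'E'
from h import *
s=grab('wrist','w10'); a=cloud(s)
m=(np.hypot(a[...,0]-.579,a[...,1]-.122)<.05)&(a[...,2]>.055)&(a[...,2]<.08)
print(cv2.minAreaRect((a[m][:,:2]*1000).astype(np.float32)),np.median(a[m][:,2]))
plan(521.1,-371.0,250,104.6)
E
```

```text
((580.8146362304688, 121.39332580566406), (54.39869689941406, 53.93854522705078), 57.44209671020508) 0.06585010290277576
t 40.8 pos [578.8 121.9 245.1] cur yaw 147.71 q6 -60 open 0.0855 F [ 0.2  0.  -0.7] gf 0.0
turn [-1.000e-04 -2.000e-04  7.185e-01] shift [ 0.3601 -0.9249 -0.0099]
```

Emit:
servo_tool(
  moves=[0.0257,-0.0124,-0.01,0,0,0,0.0511,-0.0245,0,0,0,0,0.0511,-0.0245,0,0,0,0,0.0511,-0.0245,0,0,0,0,0.0511,-0.0245,0,0,0,0,0.0511,-0.0245,0,0,0,0,0.0511,-0.0245,0,0,0,0,0.0511,-0.0245,0,0,0,0,0.0511,-0.0245,0,0,0,0,0.0511,-0.0245,0,0,0,0,0.0511,-0.0245,0,0,0,0,0.0511,-0.0245,0,0,0,0,0.0511,-0.0245,0,0,0,0,0.0511,-0.0245,0,0,0,0,0.0511,-0.0245,0,0,0,0,0.0511,-0.0245,0,0,0,0,0.0511,-0.0245,0,0,0,0,0.0511,-0.0245,0,0,0,0,0,0,0,0,0,0,0,0,0,0,0,0],
)

```text
time: 42.8
eef_pos: [0.5209, -0.3712, 0.2495]
eef_rot: [[-0.535, -0.845, -0.001], [-0.845, 0.535, 0.001], [-0.0, 0.001, -1.0]]
force: [0.6, -1.0, 1.1]
opening: 0.0852
gripper_force: 0.0
```

```bash
python3 - <<'E'
from h import *
plan(521.1,-371.0,56,147.7)
E
```

```text
t 42.8 pos [ 520.9 -371.2  249.5] cur yaw 147.62 q6 -11 open 0.0852 F [ 0.6 -1.   1.1] gf 0.0
turn [ 0.0012  0.0004 -0.0013] shift [-6.00e-04 -2.00e-04  3.87e-01]
```

Emit:
servo_tool(
  moves=[0,0,0.04,0,0,0,0,0,0.04,0,0,0,0,0,0.04,0,0,0,0,0,0.04,0,0,0,0,0,0.04,0,0,0,0,0,0.04,0,0,0,0,0,0.04,0,0,0,0,0,0.04,0,0,0,0,0,0.04,0,0,0,0,0,0.027,0,0,0,0,0,0,0,0,0,0,0,0,0,0,0],
)

```text
time: 44.0
eef_pos: [0.5226, -0.3704, 0.0576]
eef_rot: [[-0.533, -0.846, 0.002], [-0.846, 0.533, -0.001], [-0.0, -0.002, -1.0]]
force: [-0.7, 0.3, 0.4]
opening: 0.0852
gripper_force: 0.0
```

Emit:
servo_tool(
  moves=[0,0,0,0,0,0,0,0,0,0,0,0,0,0,0,0,0,0,0,0,0,0,0,0,0,0,0,0,0,0,0,0,0,0,0,0,0,0,0,0,0,0,0,0,0,0,0,0],
  jaw=-1,
)

```text
time: 44.8
eef_pos: [0.523, -0.3709, 0.0588]
eef_rot: [[-0.534, -0.846, 0.003], [-0.846, 0.534, -0.001], [-0.001, -0.004, -1.0]]
force: [0.0, 1.4, 6.1]
opening: 0.0565
gripper_force: 64.7
```

Emit:
servo_tool(
  moves=[0,0,-0.02,0,0,0,0,0,-0.04,0,0,0,0,0,-0.06,0,0,0,0,0,-0.06,0,0,0,0,0,-0.06,0,0,0,0,0,-0.06,0,0,0,0,0,-0.06,0,0,0,0,0,-0.04,0,0,0,0,0,0,0,0,0,0,0,0,0,0,0],
)

```text
time: 45.8
eef_pos: [0.5213, -0.37, 0.2561]
eef_rot: [[-0.534, -0.845, 0.0], [-0.845, 0.534, 0.002], [-0.002, 0.0, -1.0]]
force: [0.6, 0.4, -3.0]
opening: 0.0564
gripper_force: 64.4
```

```bash
python3 - <<'E'
from h import *
plan(497,362.8,100,147.7)
E
```

```text
t 45.8 pos [ 521.3 -370.   256.1] cur yaw 147.69 q6 -11 open 0.0564 F [ 0.6  0.4 -3. ] gf 64.4
turn [ 0.0004  0.0015 -0.0001] shift [-1.2128  0.8243  0.3123]
```

Emit:
servo_tool(
  moves=[-0.0347,0.0236,0,0,0,0,-0.0693,0.0471,0,0,0,0,-0.0693,0.0471,0,0,0,0,-0.0693,0.0471,0,0,0,0,-0.0693,0.0471,0,0,0,0,-0.0693,0.0471,0,0,0,0,-0.0693,0.0471,0,0,0,0,-0.0693,0.0471,0,0,0,0,-0.0693,0.0471,0,0,0,0,-0.0693,0.0471,0,0,0,0,-0.0693,0.0471,0,0,0,0,-0.0693,0.0471,0,0,0,0,-0.0693,0.0471,0,0,0,0,-0.0693,0.0471,0,0,0,0,-0.0693,0.0471,0,0,0,0,-0.0693,0.0471,0,0,0,0,-0.0693,0.0471,0,0,0,0,-0.0693,0.0471,0,0,0,0,0,0,0,0,0,0,0,0,0,0,0,0],
)

```text
time: 47.8
eef_pos: [0.4961, 0.3624, 0.2541]
eef_rot: [[-0.533, -0.846, -0.003], [-0.846, 0.533, -0.004], [0.005, 0.0, -1.0]]
force: [0.1, 0.1, -2.5]
opening: 0.0566
gripper_force: 64.4
```

```bash
python3 - <<'E'
from h import *
plan(497,362.8,60,147.7)
E
```

```text
t 47.8 pos [496.1 362.4 254.1] cur yaw 147.80 q6 -83 open 0.0566 F [ 0.1  0.1 -2.5] gf 64.4
turn [ 0.0002 -0.0045  0.0017] shift [-0.0016 -0.0011  0.3882]
```

Emit:
servo_tool(
  moves=[0,0,0.03,0,0,0,0,0,0.05,0,0,0,0,0,0.05,0,0,0,0,0,0.05,0,0,0,0,0,0.05,0,0,0,0,0,0.05,0,0,0,0,0,0.04,0,0,0,0,0,0.03,0,0,0,0,0,0.02,0,0,0,0,0,0.018,0,0,0,0,0,0,0,0,0,0,0,0,0,0,0],
)

```text
time: 49.0
eef_pos: [0.4979, 0.3622, 0.0635]
eef_rot: [[-0.534, -0.845, 0.002], [-0.845, 0.534, 0.0], [-0.001, -0.002, -1.0]]
force: [0.3, 0.1, -1.7]
opening: 0.0564
gripper_force: 64.5
```

Emit:
servo_tool(
  moves=[0,0,0.005,0,0,0,0,0,0.004,0,0,0,0,0,0.002,0,0,0,0,0,0,0,0,0,0,0,0,0,0,0],
)

```text
time: 49.5
eef_pos: [0.4976, 0.3624, 0.0578]
eef_rot: [[-0.534, -0.846, 0.002], [-0.846, 0.534, 0.0], [-0.001, -0.001, -1.0]]
force: [-0.5, -0.1, -0.6]
opening: 0.0566
gripper_force: 64.5
```

Emit:
servo_tool(
  moves=[0,0,0,0,0,0,0,0,0,0,0,0,0,0,0,0,0,0,0,0,0,0,0,0,0,0,0,0,0,0,0,0,0,0,0,0,0,0,0,0,0,0],
  jaw=1,
)

```text
time: 50.2
eef_pos: [0.4976, 0.3622, 0.0576]
eef_rot: [[-0.534, -0.845, 0.001], [-0.845, 0.534, -0.0], [-0.001, -0.001, -1.0]]
force: [1.1, 0.1, 0.2]
opening: 0.0851
gripper_force: 0.0
```

Emit:
servo_tool(
  moves=[0,0,-0.02,0,0,0,0,0,-0.03,0,0,0,0,0,-0.06,0,0,0,0,0,-0.06,0,0,0,0,0,-0.06,0,0,0,0,0,-0.06,0,0,0,0,0,-0.06,0,0,0,0,0,-0.04,0,0,0,0,0,0,0,0,0,0,0,0,0,0,0],
)

```text
time: 51.2
eef_pos: [0.497, 0.3621, 0.253]
eef_rot: [[-0.534, -0.845, 0.002], [-0.845, 0.534, 0.001], [-0.002, -0.001, -1.0]]
force: [-0.3, -0.3, -1.1]
opening: 0.0856
gripper_force: 0.0
```

```bash
python3 - <<'E'
from h import *
s=grab('wrist','w11'); a=cloud(s)
m=(np.hypot(a[...,0]-.497,a[...,1]-.363)<.06)&(a[...,2]>.06)&(a[...,2]<.1); p=a[m]
print(cv2.minEnclosingCircle((p[np.median(p[:,2])-.004<p[:,2]][:,:2]*1000).astype(np.float32)),np.median(p[:,2]))
S=grab('scene','s11'); b=cloud(S)
th=np.radians(14.6); C=np.array([.5973,-.1394])
x=(b[...,:2]-C)@np.array([np.cos(th),np.sin(th)]); y=(b[...,:2]-C)@np.array([-np.sin(th),np.cos(th)])
for yc,zl,zh in ((-.043,.112,.125),(.031,.127,.14)):
  m=(b[...,2]>zl)&(b[...,2]<zh)&(abs(x)<.08)&(abs(y-yc)<.03); print('alb y',np.percentile(y[m]*1000,[2,50,98]),'x',np.percentile(x[m]*1000,[1,99]))
E
```

```text
((497.84649658203125, 360.6189270019531), 28.87872314453125) 0.07558389498777152
alb y [-51.79429376 -43.16446691 -32.5218248 ] x [-52.01050013  51.10021939]
alb y [12.54721715 31.7466308  52.52525625] x [-52.56207802  49.54784979]
```

View pics/s11.png

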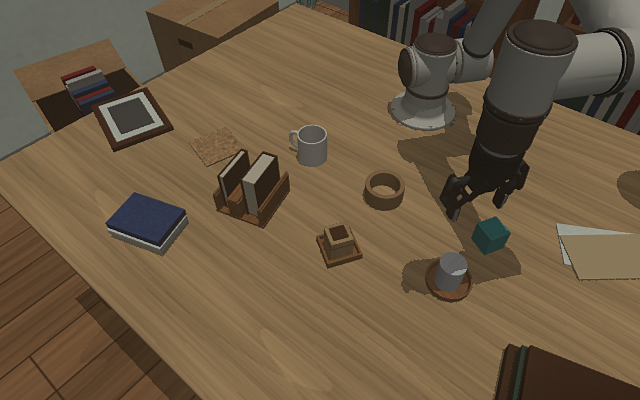

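The scene view shows both albums in the rack at (250,180), the box in the tray at (340,238), the tin in the dish at (452,270), and the pad empty. The mug and the tape are unmoved. Handing in.

```bash
python3 -c "
from h import *
print(workorder.sign_off())"
```

```text
the job is handed in; nothing more can be done
None
```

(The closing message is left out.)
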